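Park the solder reels on the sloped reel ramp

TASK

Two solder reels stand on their rims at the low end of the two-gutter ramp. With the fingertips, gently roll each reel up its own gutter, over the ridge near the top and up to the end stop, so that both stay parked there and do not roll back. Only push them, do not pinch or lift them, and leave everything else where it is.

Things in the scene. Friction and masses are not known exactly. Their poses are not given: they have to be found in the camera images.
- ramp_stand: Fixed grey base plate 270 x 142 x 4 mm with two parallel aluminium gutters, 90 mm apart. Origin: centre of its underside; x uphill along the gutters, y across towards the near gutter, z up. Gutters: inside 40 mm wide, walls 3 mm thick and 16 mm high; floor level, 10 mm above the origin, from x = -140 (lip 6 mm high) to -20 mm, then rising at 0.157 rad (9 degrees) to a stop.
- gutter_near: Sloped part of the gutter nearer to the robot, at stand y = +45 mm. Origin: middle of the floor at the foot of the slope; x up the slope, z square to its floor (frame pitched 9 degrees). A steel bar across the floor, centred at x = 85 mm, is a rounded ridge 3.5 mm high. The face of the end stop (plate 45 mm high) is at x = 133 mm. Between them a reel has 3 mm of play and cannot roll back.
- park_near (a point): Where a parked reel's centre belongs in the near gutter: 101.5 mm up the slope from its foot, 30 mm square above the floor. Axes as gutter_near.
- reel_near: Solder reel standing on its rim in the near gutter, free to roll along it, at first on the level part. Grey plastic flanges 60 mm in diameter, 34 mm wide over all, wound with bare wire almost to the rim; 0.13 to 0.27 kg, slippery; pushing it over the ridge can take up to about 10 N. Origin: its centre, 30 mm above the gutter's floor; y is the axle, across the gutter; x and z turn as it rolls.
- gutter_far: Sloped part of the gutter farther from the robot, at stand y = -45 mm. Origin: middle of the floor at the foot of the slope; x up the slope, z square to its floor (frame pitched 9 degrees). A steel bar across the floor, centred at x = 85 mm, is a rounded ridge 3.5 mm high. The face of the end stop (plate 45 mm high) is at x = 133 mm. Between them a reel has 3 mm of play and cannot roll back.
- park_far (a point): Where a parked reel's centre belongs in the far gutter: 101.5 mm up the slope from its foot, 30 mm square above the floor. Axes as gutter_far.
- reel_far: Solder reel standing on its rim in the far gutter, free to roll along it, at first on the level part. Grey plastic flanges 60 mm in diameter, 34 mm wide over all, wound with bare wire almost to the rim; 0.13 to 0.27 kg, slippery; pushing it over the ridge can take up to about 10 N. Origin: its centre, 30 mm above the gutter's floor; y is the axle, across the gutter; x and z turn as it rolls.
- tweezers: Steel tweezers, 168 x 8 x 11 mm, lying lengthwise on the base plate between the two gutters. Origin: middle of the underside, x lengthwise.
- multimeter: Handheld meter, 150 x 74 x 44 mm, lying beyond the ramp. Origin: centre of the underside.
- side_cutters: Side cutters, 109 x 58 x 12 mm, lying to the right. Origin: centre of the underside.
- paste_tin: Round tin with a lid, 57 mm in diameter, 68 mm high, standing at the right beyond the ramp. Origin: centre of the underside.
- spare_spool: A spare reel of solder standing upright on its flange (60 mm in diameter, 34 mm high) to the left of the ramp, on the next desk. Not part of the job. Origin: centre of the underside.
- screwdriver: Screwdriver, 171 x 28 x 26 mm, lying to the left. Origin: centre of the underside.

How it is judged:
By the outcome, as a careful person would: the job done as asked, in the order asked, and still so for the second after the job is handed in, with the robot touching nothing.
It also fails if it takes over 51 s, if anything falls off the work surface, if the arm or the gripper's body presses on something with over 40 N, if the wrist force passes 120 N, or if a joint passes its speed limit or range.

ROBOT

A 6-joint arm with a two-finger parallel gripper is mounted at the origin on a cart in front of the work surface, level with it; the furniture and walls round the work are solid. World frame = base frame: x ahead of the robot, y to its left, z up, the work surface at z = 0. Lengths are in m, angles in rad, forces in N, time in s.
With the tool pointing down it reaches from about 0.325 to 0.775 m from the base axis. Payload 9.3 kg.
Tool frame: the origin (TCP) lies at the very end of the fingers, on their centre line; the grasp point (between the pads) lies 19 mm behind it; z points along the fingers, y is the direction in which the jaws open and shut (so a half turn about z gives the same grasp; the last joint's range is limited). The gripper opens to 85 mm and grips with 20 to 120 N. Pads are 22 mm wide; open, the fingers measure 114 mm over their backs; the gripper's body (76 mm by 85 mm) begins 54 mm behind the grasp point. The pads swing forward as they close: fully open they stand 13 mm farther back than shut.
Start: joints at [-1.301, 0.259, 0.021, 1.334, 0, 1.418], TCP at [0.226, -0.502, 0.231] pointing down, gripper open.
Joint ranges: [-3.04, 3.04], [-0.91, 1.82], [-1.04, 1.36], [-1.92, 1.95], [-1.52, 1.45], [-3.14, 3.14]. Speed limits (rad/s): [2.22, 2.22, 2.79, 3.14, 3.14, 3.14].

INTERFACE

Orientations are given as a unit quaternion [w, x, y, z].
In Python, from plant import r gives the robot as it stands.
- The arm moves only by the shell command python3 -m crank 'ROWS' [OPENING]. ROWS is a JSON object of lists of equal length, an entry for each row: "xyz": the shift along the tool's x, y, z in mm, a list of three; "rotation": the turn, a rotation vector about the tool's x, y, z in rad, a list of three. A call has 1 to 12 rows; each row is the pose to reach, as a shift and turn from the pose measured when the call began, along the tool's axes at that moment; what a row does not reach only later rows make up. A row lasts 1/10 s, in which the tool goes at most 50 mm and 8.59 degrees, less where a joint would pass 70% of its speed; a pose out of reach is approached as far as the arm can. A call with a gripper value outside its range is refused whole. OPENING is the closure in counts, from 0 (fully open) to 255 (shut), set as the call begins (- or left out, the last holds). The fingers move at their own pace and stop on an object; the grip force is fixed at half the most. Time passes only in rows, so rows that repeat a pose let the fingers close. It gives the time, the measured TCP pose, the force and the opening at its end, in the units of the state.
- r.read_state(): the state, without advancing time (a new reading comes with each control period).
- r.read_camera(name): name is "side" or "top" or "wrist"; returns the picture (400x640x3 uint8, red, green, blue); there is no depth.
- r.calibration(name): a dict with "camera_matrix" (3x3 intrinsics, pixels), "k1" (the pictures are not rectified: a ray, as slopes to the right and down, at radius r is drawn at 1 + k1 r^2 times it, then the intrinsics apply), "rvec" (rotation vector, rad) and "tvec" (3), from world to camera coordinates, as OpenCV has them; the wrist camera has in their place "T_tool_cam" (4x4, takes a point from camera to tool coordinates, whose origin is the TCP and whose axes are the flange's). Camera axes: x right, y down, z forward; pixel columns grow to the right and rows downward; lengths in m; the calibration is good to about 2 mm. A picture is of the moment at which its call begins: read the wrist's pose just before it. calibration takes no time and is no camera call.
- r.finish_job(): hands the job in, once; it reports no verdict.
Trained networks look in the newest picture that a camera, given by its name, has taken for a name from the list of things; names that differ only in an ending like _2 or _b are one class to them, and where a whole thing is asked for, a point or a joint stands for the part that bears it (a point fixed in the world has none). Each returns a list of dicts, best first, with "confidence" (0 to 1); they miss things now and then, are a little off and sometimes report something else, mostly with a low value. They report only what shows in the picture. A call takes as long as a camera call.
- r.silhouettes(camera, label): "pixels" (400x640 bool, what is visible of it) and "box" ([centre column, centre row, width, height] in pixels, round what is visible of it).
The state is a dict: "clock": time; "joint_pos": joint angles; "joint_velocities": joint speeds; "joint_torque": joint torques, N m; "ee_pos": TCP position; "tcp_rot": TCP orientation; "ft_force": force on the tool from outside, world axes, zero at the start; "torque": the same for the moment, N m; "gripper_width": opening from 0.0 (shut) to 1.0 (fully open).
Only numpy, scipy, OpenCV 4.12 (cv2) and the standard library are available. Lean on these libraries where they do the work, as an engineer would, in place of code of your own. Each camera call takes 0.05 s, during which the arm holds its last target.

## Working session

There is one attempt and no reset: what is moved stays moved. The work goes in short steps, Python scripts to look and compute and a shell command to move; the robot and the scene stay as the last step left them, time stands still between calls to the robot, and variables do not carry over. Pictures are saved under pics/ and viewed, and the job is handed in when it is done.

```bash
ls; mkdir -p pics
python3 - <<'E'
from plant import r
import cv2
s=r.read_state()
print({k:(v if not hasattr(v,'round') else v) for k,v in s.items()})
for n in ("top","side"):
    im=r.read_camera(n); cv2.imwrite(f"pics/{n}0.png",im[:,:,::-1])
    print(n,r.calibration(n))
print(r.calibration("wrist"))
E
```

```text
pics
{'clock': 0.0, 'joint_pos': array([-1.30061986e+00,  2.59225193e-01,  2.07173487e-02,  1.33369312e+00,
        2.00215553e-06,  1.41818281e+00]), 'joint_velocities': array([ 0.00061726,  0.00014925,  0.00159943,  0.00054546, -0.00115947,
       -0.00106281]), 'joint_torque': array([-2.28873869e-04, -5.55635870e+01,  3.44534218e+01,  1.36999571e-02,
       -1.04000418e-05,  1.70730459e-05]), 'ee_pos': array([ 0.22557844, -0.50128878,  0.23063076]), 'tcp_rot': array([-7.01166207e-04,  9.77738922e-01,  2.09823989e-01, -4.02603090e-05]), 'ft_force': array([ 0.03232588, -0.33864823,  0.72059758]), 'torque': array([ 0.02542404, -0.019913  ,  0.02494943]), 'gripper_width': 1.0051848023793497}
top {'camera_matrix': array([[500.57809612,   0.        , 325.06246244],
       [  0.        , 500.57809612, 198.78334992],
       [  0.        ,   0.        ,   1.        ]]), 'k1': -0.07788000054702883, 'rvec': array([ 2.17669384, -2.03752041,  0.21253772]), 'tvec': array([-0.14476423,  0.54590679,  1.58752606])}
side {'camera_matrix': array([[442.90441291,   0.        , 328.76077688],
       [  0.        , 442.90441291, 196.18622364],
       [  0.        ,   0.        ,   1.        ]]), 'k1': -0.08714453436553722, 'rvec': array([ 2.54963224, -0.16697173,  0.04926438]), 'tvec': array([-0.58061507,  0.01618458,  1.93364164])}
{'camera_matrix': array([[315.12653591,   0.        , 318.57916697],
       [  0.        , 315.12653591, 196.89808012],
       [  0.        ,   0.        ,   1.        ]]), 'k1': 0.00413808746559474, 'T_tool_cam': array([[-1.12258881e-03, -9.66069309e-01, -2.58280524e-01,
         6.46670535e-02],
       [ 9.99998952e-01, -1.32061048e-03,  5.93206257e-04,
        -4.69165792e-04],
       [-9.14166327e-04, -2.58279588e-01,  9.66069779e-01,
        -1.41789374e-01],
       [ 0.00000000e+00,  0.00000000e+00,  0.00000000e+00,
         1.00000000e+00]])}
```

View pics/top0.png

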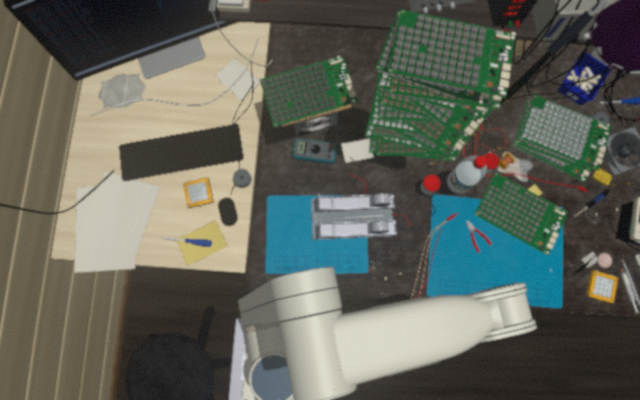

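View pics/side0.png

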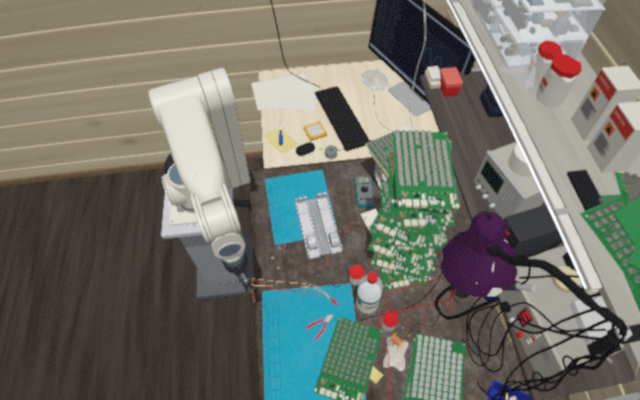

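```bash
cat > h.py <<'E'
import numpy as np, cv2
from scipy.spatial.transform import Rotation as R
from plant import r
def Rq(q): return R.from_quat([q[1],q[2],q[3],q[0]]).as_matrix()
def cam(name,s=None):
    c=r.calibration(name);K=c['camera_matrix'];k=c['k1']
    if name=='wrist':
        T=np.eye(4);T[:3,:3]=Rq(s['tcp_rot']);T[:3,3]=s['ee_pos'];T=T@c['T_tool_cam']
        Rc=T[:3,:3].T;t=-Rc@T[:3,3]
    else: Rc=cv2.Rodrigues(c['rvec'])[0];t=c['tvec']
    return K,k,Rc,t
def project(P,C):
    K,k,Rc,t=C;p=np.atleast_2d(P)@Rc.T+t;u=p[:,:2]/p[:,2:];rr=(u**2).sum(1,keepdims=True)
    u=u*(1+k*rr);return u@K[:2,:2].T+K[:2,2]
def ray(px,C):
    K,k,Rc,t=C;px=np.atleast_2d(px).astype(float)
    u=cv2.undistortPoints(px[:,None],K,np.array([k,0,0,0.]),None)[:,0]
    d=np.c_[u,np.ones(len(u))]@Rc;return -Rc.T@t,d
def at_z(px,C,z):
    o,d=ray(px,C);return o+d*((z-o[2])/d[:,2:])
E
python3 - <<'E'
from h import *
for n in ("top","side"):
    im=r.read_camera(n);C=cam(n)
    for l in ("ramp_stand","reel_near","reel_far","tweezers","multimeter","spare_spool"):
        for d in r.silhouettes(n,l)[:2]:
            b=d['box'];print(n,l,round(d['confidence'],2),np.round(b,1),np.round(at_z(b[:2],C,.02),3))
im=r.read_camera("top")
cv2.imwrite("pics/top1.png",cv2.resize(im[170:260,290:420],None,fx=6,fy=6,interpolation=cv2.INTER_CUBIC)[:,:,::-1])
im=r.read_camera("side")
cv2.imwrite("pics/side1.png",cv2.resize(im[180:270,280:380],None,fx=6,fy=6,interpolation=cv2.INTER_CUBIC)[:,:,::-1])
E
```

```text
top ramp_stand 0.28 [339.9 228.2  36.4  14.7] [[ 0.466 -0.164  0.02 ]]
top reel_near 0.68 [337.3 202.3  43.   14.7] [[ 0.553 -0.15   0.02 ]]
top reel_near 0.56 [380.2 227.9  21.4  12.7] [[ 0.475 -0.297  0.02 ]]
top reel_far 0.53 [383.1 198.3  14.5  14.7] [[ 0.577 -0.303  0.02 ]]
top tweezers 0.46 [336.2 229.6  43.2  18.1] [[ 0.46  -0.152  0.02 ]]
top tweezers 0.45 [365.6 216.8  25.5   2.5] [[ 0.51  -0.247  0.02 ]]
top multimeter 0.71 [315.5 151.2  46.2  25.3] [[ 0.727 -0.064  0.02 ]]
top spare_spool 0.71 [240.6 178.2  18.5  20.3] [[0.615 0.183 0.02 ]]
side ramp_stand 0.72 [310.7 241.9  10.6  17.6] [[ 0.475 -0.281  0.02 ]]
side ramp_stand 0.58 [318.5 226.6  47.7  64.1] [[ 0.515 -0.214  0.02 ]]
side reel_near 0.69 [310.9 243.2  12.1  17.4] [[ 0.475 -0.287  0.02 ]]
side reel_far 0.53 [334.7 239.1  10.6  17.1] [[ 0.573 -0.281  0.02 ]]
side multimeter 0.71 [365.  191.3  24.7  33.8] [[ 0.737 -0.065  0.02 ]]
side spare_spool 0.51 [331.2 152.8  12.7  13.7] [[0.619 0.169 0.02 ]]
```

View pics/top1.png

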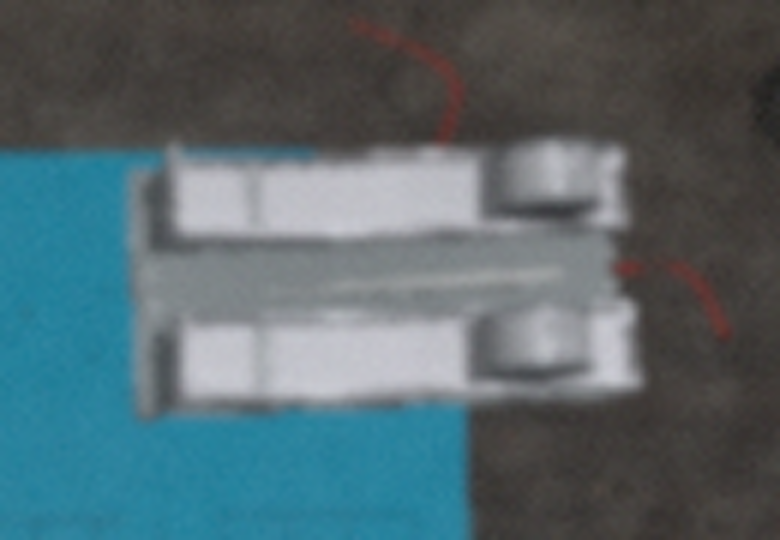

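View pics/side1.png

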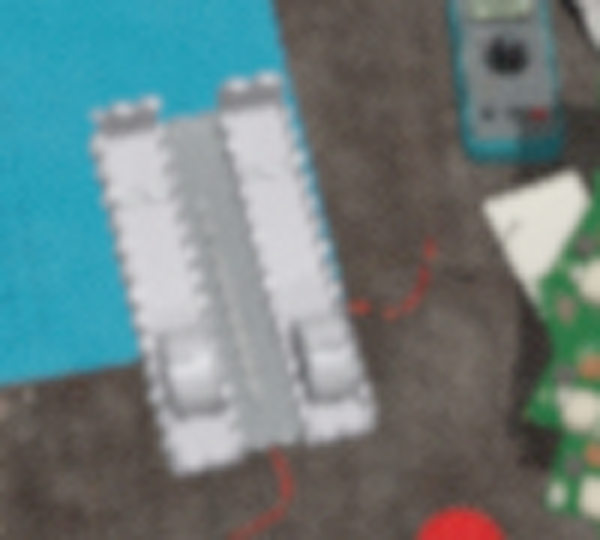

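```bash
python3 -m crank '{"xyz":[[30,-8,0],[70,-20,0],[115,-32,0],[160,-45,0],[205,-57,0],[250,-70,0],[295,-82,0],[335,-94,0],[365,-102,0],[376,-105,0],[376,-105,0]],"rotation":[[0,0,0.03],[0,0,0.08],[0,0,0.13],[0,0,0.18],[0,0,0.23],[0,0,0.28],[0,0,0.33],[0,0,0.38],[0,0,0.41],[0,0,0.422],[0,0,0.422]]}' 255
python3 - <<'E'
from h import *
s=r.read_state();im=r.read_camera("wrist")
cv2.imwrite("pics/w1.png",im[:,:,::-1]);np.save("w1.npy",im)
np.savez("w1s.npz",ee_pos=s['ee_pos'],tcp_rot=s['tcp_rot'])
C=cam("wrist",s)
for l in ("ramp_stand","gutter_near","reel_near","reel_far","tweezers"):
    for d in r.silhouettes("wrist",l)[:2]:
        b=d['box'];print(l,round(d['confidence'],2),np.round(b,1),np.round(at_z(b[:2],C,.04),3))
E
```

```text
clock: 2.0
ee_pos: [0.5266, -0.2502, 0.2309]
tcp_rot: [-0.0, 1.0, 0.002, -0.0]
ft_force: [-0.7, 0.0, -0.1]
gripper_width: 0.004
ramp_stand 0.9 [273.4 191.1 252.2 162.9] [[ 0.509 -0.201  0.04 ]]
gutter_near 0.63 [231.3 237.6 139.4  72.1] [[ 0.454 -0.152  0.04 ]]
reel_near 0.62 [354.4 222.1  64.   50.6] [[ 0.473 -0.29   0.04 ]]
reel_far 0.64 [359.3 139.8  62.2  37.3] [[ 0.564 -0.293  0.04 ]]
tweezers 0.66 [296.4 188.1 138.7  21. ] [[ 0.512 -0.226  0.04 ]]
tweezers 0.35 [232.8 235.5 136.7  71.7] [[ 0.457 -0.153  0.04 ]]
```

View pics/w1.png

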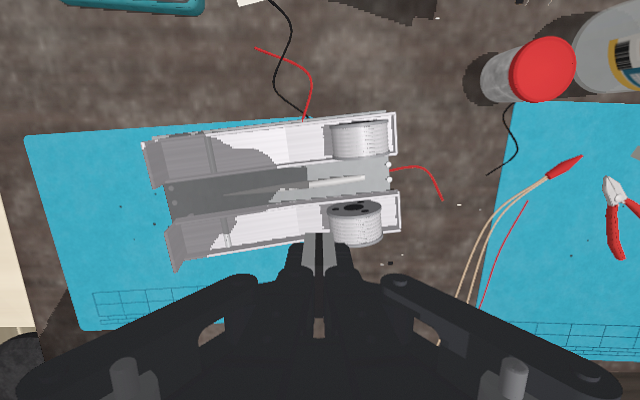

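Run:
```python
import numpy as np,cv2
im=np.load("w1.npy")
c=cv2.resize(im[100:280,130:410],None,fx=2.8,fy=2.8,interpolation=cv2.INTER_LANCZOS4)
cv2.imwrite("pics/w1z.png",c[:,:,::-1]);print(c.shape)
```

```text
(504, 784, 3)
```

View pics/w1z.png

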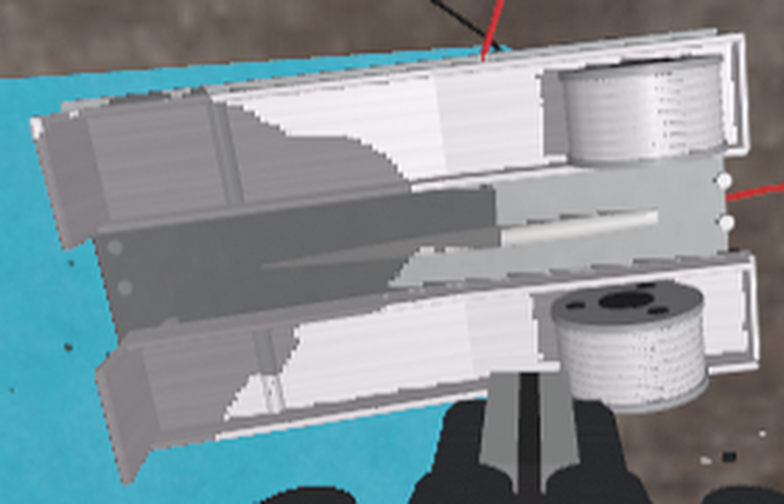

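```bash
cat > fit.py <<'E'
from h import *
from scipy.optimize import least_squares
d=np.load("w1s.npz");C=cam("wrist",d)
th=0.157
def sl(x,y,z): return [-20+x*np.cos(th)-z*np.sin(th), y, 10+x*np.sin(th)+z*np.cos(th)]
Z=lambda u,v:(u/2.8+130,v/2.8+100)
pts=[([-140,-68,26],Z(745,35)),([-140,-22,26],Z(748,153)),([-140,22,26],Z(753,256)),([-140,68,26],Z(757,368)),
 (sl(133,-68,45),Z(34,118)),(sl(133,-22,45),Z(66,250)),(sl(133,22,45),Z(100,379)),(sl(133,68,45),Z(128,482)),
 ([135,-20,4],Z(97,236)),([135,15,4],Z(118,328)),(sl(85,-25,3.5),Z(240,203)),(sl(85,-65,3.5),Z(217,100)),
 (sl(85,25,3.5),Z(263,332)),(sl(85,65,3.5),Z(276,408))]
P=np.array([p[0] for p in pts])/1000;U=np.array([p[1] for p in pts])
def W(v,P): 
    c,s=np.cos(v[2]),np.sin(v[2]);M=np.array([[c,-s,0],[s,c,0],[0,0,1]])
    return P@M.T+[v[0],v[1],v[3] if len(v)>3 else 0]
for n in (3,4):
    f=least_squares(lambda v:(project(W(v,P),C)-U).ravel(),[.52,-.2,1.6,0][:n],loss='soft_l1',f_scale=1.5)
    print(np.round(f.x,4));print(np.round(f.fun.reshape(-1,2),1).tolist())
v=f.x
np.save("v.npy",least_squares(lambda v:(project(W(v,P),C)-U).ravel(),[.52,-.2,1.6],loss='soft_l1',f_scale=1.5).x)
E
python3 fit.py
```

```text
[ 0.5084 -0.1997  1.6873]
[[-1.4, -0.8], [-0.3, 0.2], [-0.1, 1.9], [0.4, -0.3], [2.8, 0.4], [3.5, 0.8], [2.1, -3.0], [2.6, 1.3], [-2.8, -3.9], [-3.3, -8.8], [-1.7, 0.6], [-0.9, 1.1], [-1.2, -3.0], [0.6, 1.7]]
[ 0.5087 -0.1998  1.6876  0.0018]
[[-0.9, -1.1], [0.2, 0.1], [0.4, 2.0], [0.9, -0.0], [1.8, 0.2], [2.7, 1.0], [1.4, -2.6], [1.9, 1.9], [-3.5, -3.8], [-4.0, -8.6], [-2.1, 0.7], [-1.4, 1.0], [-1.6, -2.8], [0.2, 2.1]]
```

Run:
```python
from h import *
import fit
v=np.load("v.npy");C=fit.C;W=fit.W
a=np.linspace(0,2*np.pi,60)
def rims(x,y): return np.concatenate([np.c_[x+30*np.cos(a),np.full(60,y+o),40+30*np.sin(a)] for o in(-17,17)])/1000
im=np.load("w1.npy").copy()
for nm,y,l,rr in(("near",45,326.8,381.8),("far",-45,330.7,389)):
    best=min((abs((p:=project(W(v,rims(x,y)),C))[:,0].min()-l)+abs(p[:,0].max()-rr),x,p[:,0].min(),p[:,0].max()) for x in np.arange(-130,-40,.5))
    x=best[1];print(nm,best,"centre",W(v,np.array([[x,y,40]])/1000))
    for q in project(W(v,rims(x,y)),C): cv2.circle(im,tuple(np.int32(q.round())),0,(255,0,0),-1)
for q in project(W(v,fit.P),C): cv2.circle(im,tuple(np.int32(q.round())),1,(0,0,255),-1)
c=cv2.resize(im[100:280,130:410],None,fx=2.8,fy=2.8,interpolation=cv2.INTER_NEAREST)
cv2.imwrite("pics/w1o.png",c[:,:,::-1])
u=np.array([np.cos(v[2]),np.sin(v[2])]);print("uphill",u)
```

```text
[ 0.5084 -0.1997  1.6873]
[[-1.4, -0.8], [-0.3, 0.2], [-0.1, 1.9], [0.4, -0.3], [2.8, 0.4], [3.5, 0.8], [2.1, -3.0], [2.6, 1.3], [-2.8, -3.9], [-3.3, -8.8], [-1.7, 0.6], [-0.9, 1.1], [-1.2, -3.0], [0.6, 1.7]]
[ 0.5087 -0.1998  1.6876  0.0018]
[[-0.9, -1.1], [0.2, 0.1], [0.4, 2.0], [0.9, -0.0], [1.8, 0.2], [2.7, 1.0], [1.4, -2.6], [1.9, 1.9], [-3.5, -3.8], [-4.0, -8.6], [-2.1, 0.7], [-1.4, 1.0], [-1.6, -2.8], [0.2, 2.1]]
near (np.float64(1.6759283676489076), np.float64(-86.5), np.float64(326.56170457762937), np.float64(383.2376329452783)) centre [[ 0.47378775 -0.29088267  0.04      ]]
far (np.float64(2.424759939572425), np.float64(-98.5), np.float64(328.735903726281), np.float64(389.4606636658534)) centre [[ 0.56457258 -0.29233666  0.04      ]]
uphill [-0.11627352  0.99321723]
```

View pics/w1o.png

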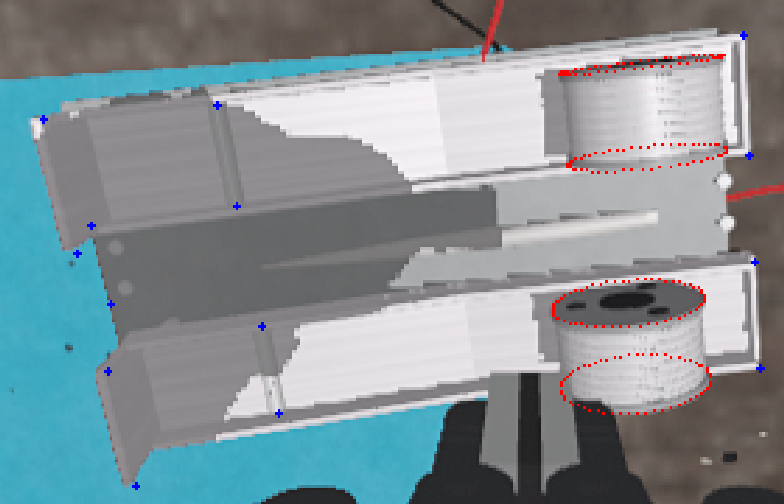

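```bash
python3 -m crank '{"xyz":[[-4,8,5],[-8,16,15],[-12,25,25],[-16,33,40],[-20,41,50],[-24,49,60],[-28,57,70],[-32,65,80],[-36,74,90],[-40,82,100],[-44,90,108],[-46.7,96.5,112]],"rotation":[[0,0,-0.14],[0,0,-0.28],[0,0,-0.42],[0,0,-0.56],[0,0,-0.70],[0,0,-0.84],[0,0,-0.98],[0,0,-1.12],[0,0,-1.26],[0,0,-1.40],[0,0,-1.54],[0,0,-1.683]]}' 255
```

```text
clock: 3.5
ee_pos: [0.477, -0.3497, 0.1188]
tcp_rot: [-0.0, 0.665, 0.747, -0.0]
ft_force: [-0.9, 0.7, 0.5]
gripper_width: -0.004
```

```bash
cat > st.py <<'E'
from h import *
v=np.load("v.npy")
def stand(p):
    u=np.array([np.cos(v[2]),np.sin(v[2])]);w=np.array([-u[1],u[0]]);d=np.array(p[:2])-v[:2]
    return np.round(np.array([d@u,d@w,p[2]])*1000,1)
def show(name=None):
    s=r.read_state()
    print("t",s['clock'],"stand",stand(s['ee_pos']),"F",np.round(s['ft_force'],1),"w",round(s['gripper_width'],3), "q",np.round(s['tcp_rot'],3))
    if name:
        im=r.read_camera("wrist");cv2.imwrite(f"pics/{name}.png",im[:,:,::-1])
    return s
E
python3 -c "
from st import *
show('w2')"
```

```text
t 3.5 stand [-145.2   48.7  118.8] F [-0.9  0.7  0.5] w -0.004 q [-0.     0.665  0.747 -0.   ]
```

View pics/w2.png

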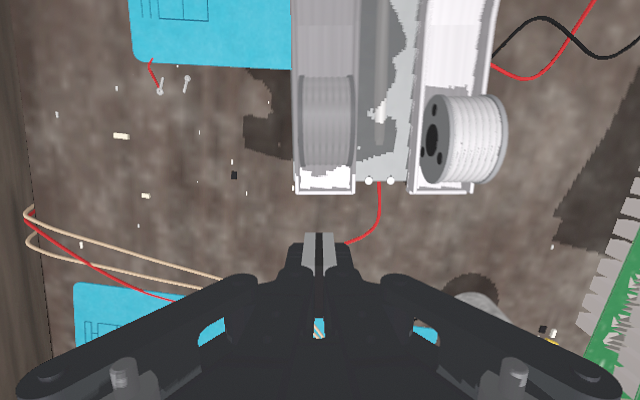

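```bash
python3 -m crank '{"xyz":[[0,2,12],[0,4,28],[0,4.5,45],[0,4.5,60],[0,4.5,73],[0,4.5,81],[0,4.5,85],[0,4.5,85]],"rotation":[[0,0,0],[0,0,0],[0,0,0],[0,0,0],[0,0,0],[0,0,0],[0,0,0],[0,0,0]]}' 255; python3 -c "
from st import *
show('w3')"
```

```text
clock: 4.35
ee_pos: [0.481, -0.3497, 0.0331]
tcp_rot: [-0.001, 0.662, 0.75, -0.0]
ft_force: [0.5, 0.4, 0.7]
gripper_width: 0.001
t 4.35 stand [-145.7   44.7   33.1] F [0.5 0.4 0.7] w 0.001 q [-0.001  0.662  0.75  -0.   ]
```

View pics/w3.png

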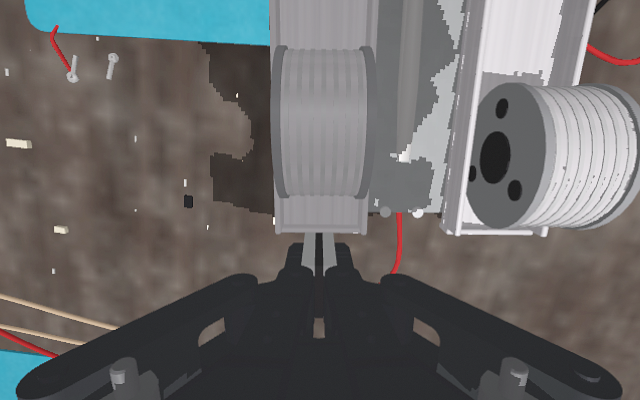

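```bash
python3 -m crank '{"xyz":[[4,0,0],[9,0,0],[15,0,0],[20,0,0],[25,0,0],[30,0,0],[35,0,0],[40,0,0],[46,0.5,0],[52,0.5,0],[58,0.5,0],[63,0.5,0]],"rotation":[[0,0,0.008],[0,0,0.008],[0,0,0.008],[0,0,0.008],[0,0,0.008],[0,0,0.008],[0,0,0.008],[0,0,0.008],[0,0,0.008],[0,0,0.008],[0,0,0.008],[0,0,0.008]]}' 255; python3 -c "
from st import *
show('w4')"
```

```text
clock: 5.6
ee_pos: [0.4738, -0.2867, 0.0336]
tcp_rot: [-0.0, 0.665, 0.747, -0.0]
ft_force: [0.0, 0.2, -0.2]
gripper_width: 0.001
t 5.6 stand [-82.3  44.5  33.6] F [ 0.   0.2 -0.2] w 0.001 q [-0.     0.665  0.747 -0.   ]
```

View pics/w4.png

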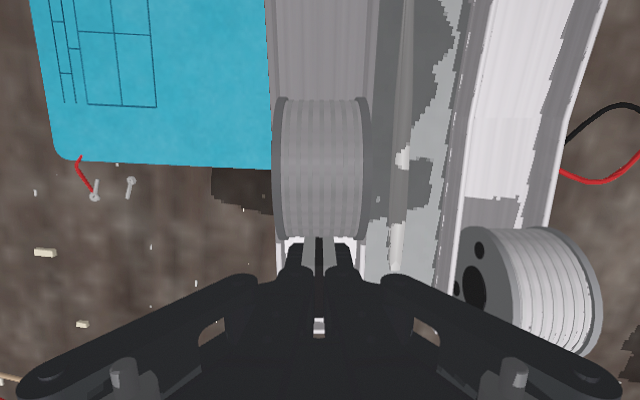

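```bash
python3 -m crank '{"xyz":[[5,0,0],[10,0,0],[15,0,0],[20,0,0],[25,0,-0.8],[30,0,-1.6],[35,0,-2.4],[40,0,-3.2],[45,0,-4],[50,0,-4.8],[55,0,-5.5],[60,0,-6.3]],"rotation":[[0,0,0],[0,0,0],[0,0,0],[0,0,0],[0,0,0],[0,0,0],[0,0,0],[0,0,0],[0,0,0],[0,0,0],[0,0,0],[0,0,0]]}' 255; python3 -c "
from st import *
show('w5')"
```

```text
clock: 6.85
ee_pos: [0.4666, -0.2261, 0.04]
tcp_rot: [-0.001, 0.665, 0.747, -0.0]
ft_force: [0.1, -1.5, 1.2]
gripper_width: -0.002
t 6.85 stand [-21.3  44.6  40. ] F [ 0.1 -1.5  1.2] w -0.002 q [-0.001  0.665  0.747 -0.   ]
```

View pics/w5.png

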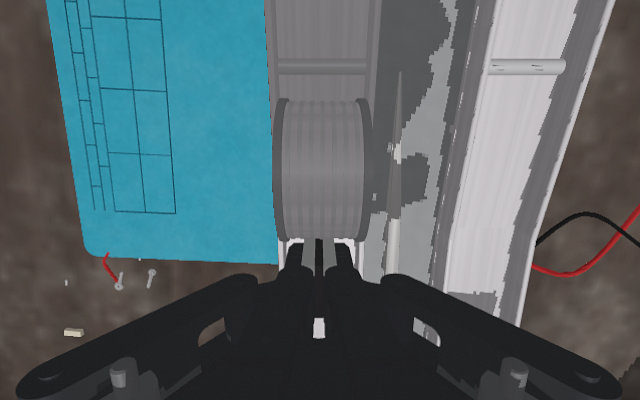

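```bash
python3 -m crank '{"xyz":[[5,0,-0.8],[10,0,-1.6],[15,0,-2.4],[20,0,-3.2],[23,0,-3.6],[26,0,-4.2],[28,0,-4.8],[30,0,-5.4],[32,0,-6],[34,0,-6.6],[36,0,-7.2],[38,0,-7.8]],"rotation":[[0,0,0],[0,0,0],[0,0,0],[0,0,0],[0,0,0],[0,0,0],[0,0,0],[0,0,0],[0,0,0],[0,0,0],[0,0,0],[0,0,0]]}' 255; python3 -c "
from st import *
show('w6')"
```

```text
clock: 8.1
ee_pos: [0.4617, -0.1872, 0.0478]
tcp_rot: [-0.001, 0.664, 0.747, 0.0]
ft_force: [0.8, -0.8, -0.4]
gripper_width: -0.0
t 8.1 stand [17.9 44.9 47.8] F [ 0.8 -0.8 -0.4] w -0.0 q [-0.001  0.664  0.747  0.   ]
```

View pics/w6.png

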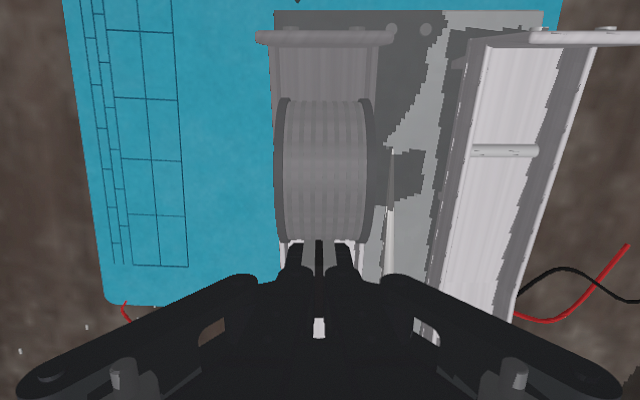

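```bash
python3 -m crank '{"xyz":[[1.5,0,-0.2],[3,0,-0.4],[4.5,0,-0.6],[6,0,-0.7],[7.5,0,-0.8],[9,0,-1],[10,0,-1],[11,0,-1],[12,0,-1],[12,0,-1]],"rotation":[[0,0,0],[0,0,0],[0,0,0],[0,0,0],[0,0,0],[0,0,0],[0,0,0],[0,0,0],[0,0,0],[0,0,0]]}' 255; python3 -c "
from st import *
show('w7')"
```

```text
clock: 9.15
ee_pos: [0.4602, -0.1749, 0.0489]
tcp_rot: [-0.001, 0.664, 0.747, 0.0]
ft_force: [0.3, -0.5, 0.1]
gripper_width: -0.0
t 9.15 stand [30.3 45.  48.9] F [ 0.3 -0.5  0.1] w -0.0 q [-0.001  0.664  0.747  0.   ]
```

View pics/w7.png

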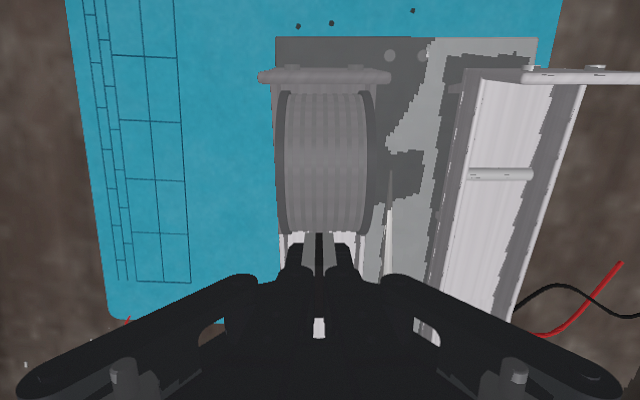

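```bash
python3 -m crank '{"xyz":[[-4,0,0],[-12,0,0],[-22,0,0],[-32,0,0],[-40,0,-5],[-45,0,-20],[-50,0,-40],[-50,0,-60],[-50,0,-70],[-50,0,-70]],"rotation":[[0,0,0],[0,0,0],[0,0,0],[0,0,0],[0,0,0],[0,0,0],[0,0,0],[0,0,0],[0,0,0],[0,0,0]]}' 255; python3 -c "
from st import *
s=show('w8')
C=cam('wrist',s)
th=.157
u=np.array([np.cos(v[2]),np.sin(v[2])]);w=np.array([-u[1],u[0]])
a=np.linspace(0,2*np.pi,80)
im=cv2.imread('pics/w8.png')
x,z=75.6,55.5
for o in(-17,17):
    P=np.c_[x+30*np.cos(a),np.full(80,45+o),z+30*np.sin(a)]/1000
    Wd=np.c_[v[:2]+P[:,:1]*u+P[:,1:2]*w,P[:,2]]
    for q in project(Wd,C): cv2.circle(im,tuple(np.int32(q.round())),0,(0,0,255),-1)
cv2.imwrite('pics/w8.png',im)
"
```

```text
clock: 10.2
ee_pos: [0.4668, -0.2255, 0.1201]
tcp_rot: [-0.0, 0.665, 0.747, 0.0]
ft_force: [0.3, 0.4, -0.6]
gripper_width: -0.0
t 10.2 stand [-20.7  44.3 120.1] F [ 0.3  0.4 -0.6] w -0.0 q [-0.     0.665  0.747  0.   ]
```

View pics/w8.png

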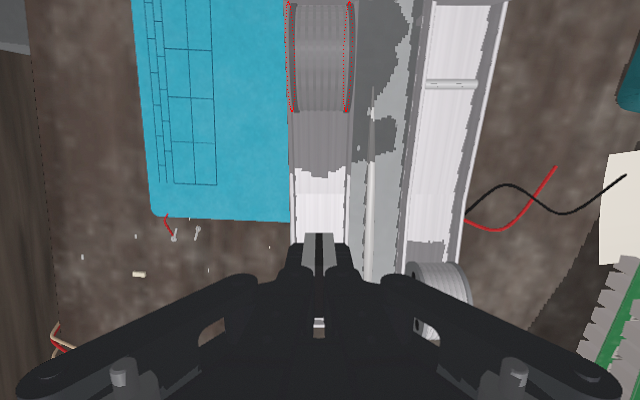

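Run:
```python
from st import *
r.read_camera("top")
for l in ("paste_tin",):
    for d in r.silhouettes("top",l)[:2]:
        b=d['box'];p=at_z(b[:2],cam("top"),.05)[0];print(l,d['confidence'],b,p,stand(p))
C=cam("wrist",np.load("w1s.npz"));p=at_z([543,69],C,.068)[0];print(p,stand(p))
```

```text
paste_tin 0.52 [429.7, 182.6, 19.8, 18.5] [ 0.63378497 -0.45278236  0.05      ] [-265.9  -95.1   50. ]
paste_tin 0.33 [330.7, 202.6, 28.8, 13.1] [ 0.54416189 -0.12770976  0.05      ] [ 67.4 -43.9  50. ]
[ 0.62996004 -0.45136135  0.068     ] [-264.   -91.5   68. ]
```

```bash
python3 -m crank '{"xyz":[[-15,10,0],[-38,25,0],[-62,41,0],[-86,57,0],[-108,72,0],[-126,83.5,0],[-134.5,89.3,0],[-134.5,89.3,15],[-134.5,89.3,30],[-134.5,89.3,30]],"rotation":[[0,0,0],[0,0,0],[0,0,0],[0,0,0],[0,0,0],[0,0,0],[0,0,0],[0,0,0],[0,0,0],[0,0,0]]}' 255; python3 -c "
from st import *
show('w9')"
```

```text
clock: 11.35
ee_pos: [0.5689, -0.3463, 0.0846]
tcp_rot: [-0.004, 0.664, 0.747, -0.0]
ft_force: [-0.2, 0.4, 0.4]
gripper_width: 0.005
t 11.35 stand [-152.6  -43.    84.6] F [-0.2  0.4  0.4] w 0.005 q [-0.004  0.664  0.747 -0.   ]
```

View pics/w9.png

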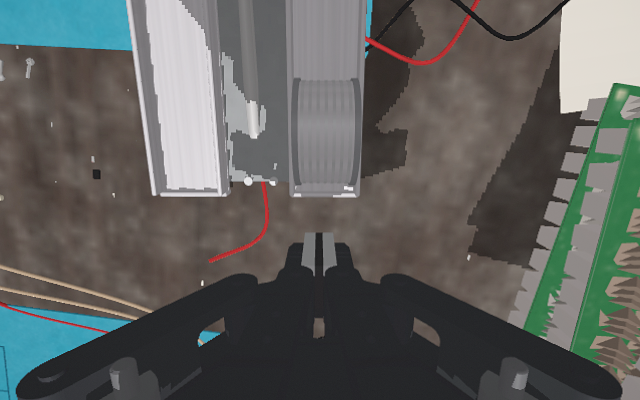

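```bash
python3 -m crank '{"xyz":[[-1,1,8],[-2,2,20],[-3,2.5,33],[-3,2.5,44],[-3,2.5,51],[-3,2.5,51.5],[-3,2.5,51.5]],"rotation":[[0,0,0],[0,0,0],[0,0,0],[0,0,0],[0,0,0],[0,0,0],[0,0,0]]}' 255; python3 -c "
from st import *
show('w10')"
```

```text
clock: 12.1
ee_pos: [0.5719, -0.3491, 0.0345]
tcp_rot: [-0.003, 0.664, 0.747, -0.0]
ft_force: [0.6, -0.4, 0.3]
gripper_width: 0.004
t 12.1 stand [-155.7  -45.7   34.5] F [ 0.6 -0.4  0.3] w 0.004 q [-0.003  0.664  0.747 -0.   ]
```

View pics/w10.png

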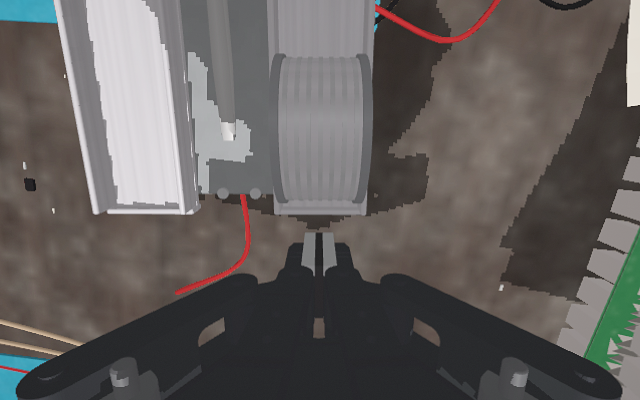

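```bash
python3 -m crank '{"xyz":[[4,0,0.5],[9,0,1],[14,0,1],[19,0,1],[24,0,1],[29,0,1],[35,0,1],[41,0,1],[47,0,1],[53,0,1],[59,0,1],[65,0,1]],"rotation":[[0,0,0],[0,0,0],[0,0,0],[0,0,0],[0,0,0],[0,0,0],[0,0,0],[0,0,0],[0,0,0],[0,0,0],[0,0,0],[0,0,0]]}' 255; python3 -c "
from st import *
show('w11')"
```

```text
clock: 13.35
ee_pos: [0.5644, -0.2842, 0.0342]
tcp_rot: [-0.003, 0.664, 0.747, -0.0]
ft_force: [0.2, -0.1, 0.1]
gripper_width: -0.001
t 13.35 stand [-90.4 -45.7  34.2] F [ 0.2 -0.1  0.1] w -0.001 q [-0.003  0.664  0.747 -0.   ]
```

View pics/w11.png

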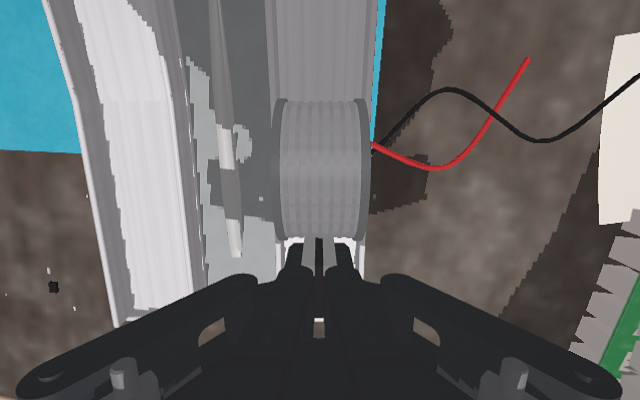

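```bash
python3 -m crank '{"xyz":[[5,0,0],[10,0,0],[15,0,0],[20,0,0],[25,0,0],[30,0,-0.3],[35,0,-1],[40,0,-1.8],[45,0,-2.6],[50,0,-3.4],[55,0,-4.2],[60,0,-5]],"rotation":[[0,0,0],[0,0,0],[0,0,0],[0,0,0],[0,0,0],[0,0,0],[0,0,0],[0,0,0],[0,0,0],[0,0,0],[0,0,0],[0,0,0]]}' 255; python3 -c "
from st import *
show()"
```

```text
clock: 14.6
ee_pos: [0.5572, -0.2233, 0.0396]
tcp_rot: [-0.003, 0.664, 0.748, 0.0]
ft_force: [1.1, -0.3, 0.6]
gripper_width: 0.004
t 14.6 stand [-29.1 -45.7  39.6] F [ 1.1 -0.3  0.6] w 0.004 q [-0.003  0.664  0.748  0.   ]
```

```bash
python3 -m crank '{"xyz":[[5,0,-0.6],[10,0,-1.2],[15,0,-1.8],[20,0,-2.5],[25,0,-3.2],[28,0,-3.6],[31,0,-4],[34,0,-4.6],[36,0,-5.2],[38,0,-5.8],[40,0,-6.4],[42,0,-7]],"rotation":[[0,0,0],[0,0,0],[0,0,0],[0,0,0],[0,0,0],[0,0,0],[0,0,0],[0,0,0],[0,0,0],[0,0,0],[0,0,0],[0,0,0]]}' 255; python3 -c "
from st import *
show('w12')"
```

```text
clock: 15.8
ee_pos: [0.5521, -0.1814, 0.0468]
tcp_rot: [-0.004, 0.664, 0.748, 0.0]
ft_force: [0.0, -0.7, 0.9]
gripper_width: -0.004
t 15.8 stand [ 13.2 -45.5  46.8] F [ 0.  -0.7  0.9] w -0.004 q [-0.004  0.664  0.748  0.   ]
```

View pics/w12.png

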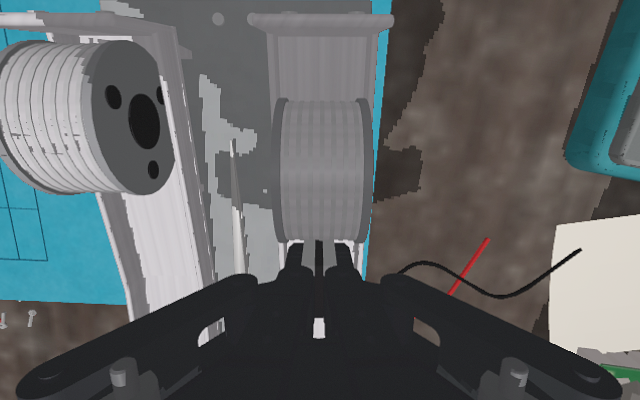

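```bash
python3 -m crank '{"xyz":[[1.5,0,-0.3],[3,0,-0.6],[4.5,0,-0.9],[6,0,-1.2],[7.5,0,-1.4],[9,0,-1.6],[10.5,0,-1.8],[12,0,-2],[13.5,0,-2],[15,0,-2],[16.5,0,-2],[17,0,-2]],"rotation":[[0,0,0],[0,0,0],[0,0,0],[0,0,0],[0,0,0],[0,0,0],[0,0,0],[0,0,0],[0,0,0],[0,0,0],[0,0,0],[0,0,0]]}' 255; python3 -c "
from st import *
show('w13')"
```

```text
clock: 17.05
ee_pos: [0.55, -0.1639, 0.049]
tcp_rot: [-0.004, 0.664, 0.748, 0.0]
ft_force: [-0.0, 0.7, 0.0]
gripper_width: 0.0
t 17.05 stand [ 30.7 -45.5  49. ] F [-0.   0.7  0. ] w 0.0 q [-0.004  0.664  0.748  0.   ]
```

View pics/w13.png

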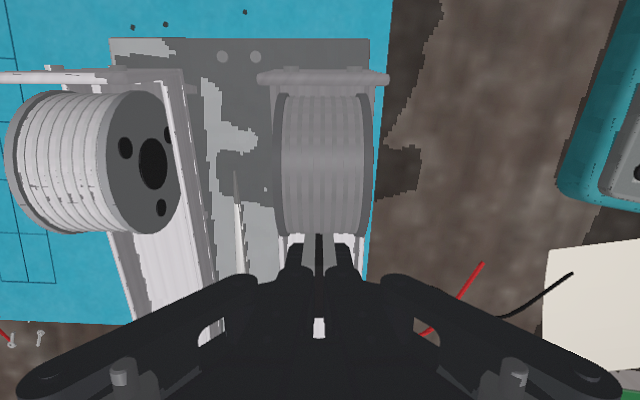

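Both sit at their stops (the far reel's front edge meets the plate at row ~90, its rear at 237, just ahead of the fingers). Backing off, rising and checking.

```bash
python3 -m crank '{"xyz":[[-4,0,0],[-12,0,0],[-22,0,0],[-32,0,0],[-42,0,-5],[-52,0,-20],[-65,0,-45],[-75,0,-75],[-80,0,-105],[-85,-15,-125],[-85,-30,-135],[-85,-35,-135]],"rotation":[[0,0,0],[0,0,0],[0,0,0],[0,0,0],[0,0,0],[0,0,0],[0,0,0],[0,0,0],[0,0,0],[0,0,0],[0,0,0],[0,0,0]]}' 255
cat > ov.py <<'E'
from st import *
import sys
def ov(name):
    s=show(name);C=cam('wrist',s)
    u=np.array([np.cos(v[2]),np.sin(v[2])]);w=np.array([-u[1],u[0]]);a=np.linspace(0,2*np.pi,80)
    im=cv2.imread(f'pics/{name}.png')
    for y in(-45,45):
      for o in(-17,17):
        P=np.c_[75.6+30*np.cos(a),np.full(80,y+o),55.5+30*np.sin(a)]/1000
        Wd=np.c_[v[:2]+P[:,:1]*u+P[:,1:2]*w,P[:,2]]
        for q in project(Wd,C): cv2.circle(im,tuple(np.int32(q.round())),0,(0,0,255),-1)
    cv2.imwrite(f'pics/{name}.png',im)
ov(sys.argv[1])
E
python3 ov.py w14
```

```text
clock: 18.3
ee_pos: [0.525, -0.254, 0.1849]
tcp_rot: [-0.003, 0.664, 0.747, 0.0]
ft_force: [0.4, -0.1, 0.2]
gripper_width: 0.002
t 18.3 stand [-55.8 -10.2 184.9] F [ 0.4 -0.1  0.2] w 0.002 q [-0.003  0.664  0.747  0.   ]
```

View pics/w14.png

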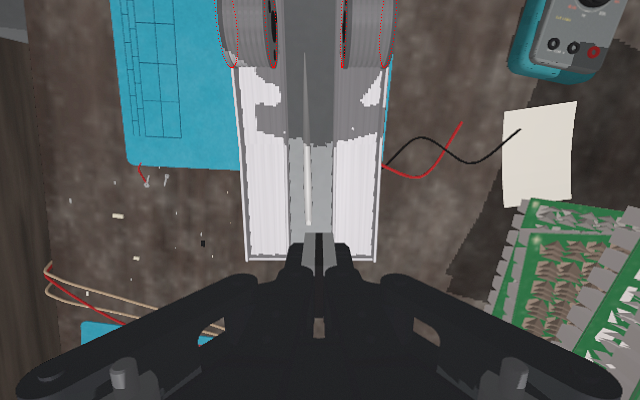

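```bash
python3 -m crank '{"xyz":[[0,0,-10],[0,0,-20],[0,0,-20],[0,0,-20],[0,0,-20],[0,0,-20]],"rotation":[[0,0,0],[0,0,0],[0,0,0],[0,0,0],[0,0,0],[0,0,0]]}' 255; python3 ov.py w15
python3 - <<'E'
from h import *
im=r.read_camera("side")
cv2.imwrite("pics/side2.png",cv2.resize(im[180:270,280:380],None,fx=6,fy=6,interpolation=cv2.INTER_CUBIC)[:,:,::-1])
E
```

```text
clock: 18.95
ee_pos: [0.5247, -0.2535, 0.2034]
tcp_rot: [-0.004, 0.664, 0.747, 0.0]
ft_force: [-1.0, -0.4, -0.8]
gripper_width: -0.001
t 18.95 stand [-55.3  -9.9 203.4] F [-1.  -0.4 -0.8] w -0.001 q [-0.004  0.664  0.747  0.   ]
```

View pics/w15.png

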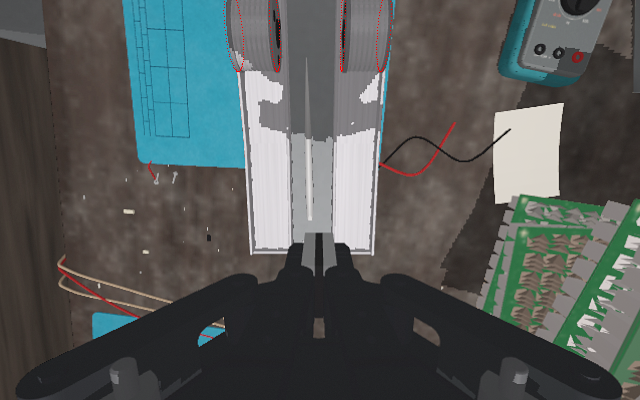

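View pics/side2.png

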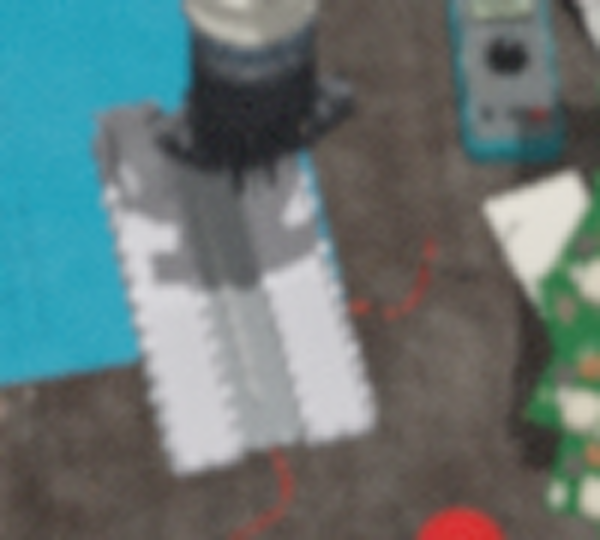

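Both reels match the predicted park outline and have not moved; the low ends of the gutters are empty, and the tweezers and multimeter are where they were.

```bash
python3 -c "
from plant import r
print(r.finish_job())"
```

```text
the job is handed in; nothing more can be done
None
```

Both reels are over the ridge and parked at their end stops. I pushed them with the shut fingertips, near reel first, then far, and never gripped or lifted either one.

- **Parked position:** In the wrist camera, both reels lined up with the outline I predicted for the park points. A second picture, 0.65 s later and before hand-in, showed them unmoved. The near reel also stayed put while I pushed the far one.
- **Limits:** The job was done at about 19 s of the 51 s allowed. Every wrist force I read, at the end of each move, was about 2 N or less. When I handed in, the tool was about 200 mm above the work surface and touching nothing.
- **Other items:** The tweezers and multimeter appeared unmoved in the pictures. I didn't check the screwdriver, side cutters, tin and spare spool again, but the arm never went near them.
- **Less certain:** The last side picture didn't confirm the parked reels, because the gripper hid the far one and the near one was hard to make out. That leaves the wrist pictures as the evidence. My ramp measurement left a few marked points 3 to 9 pixels off, on the base plate and stop edges, but the gutter ends fitted to within about 2 pixels.

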